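Snap the rail clip shut

TASK

Two identical pliers-type snap clips stand open on the white racks on the inside of the cupboard door, which lies open flat. Press the raised handle of the one holding the plain chrome rail piece down until its catch snaps shut over the rail, then let go, leaving the rail lying in its clip. Leave the other clip, with the T-shaped drain key in it, open.

Things in the scene. Friction and masses are not known exactly. Their poses are not given: they have to be found in the camera images.
- rail: Chrome shower rail piece: plain round tube, 25 mm diameter, 180 mm long, loose, lying level across the jaw of the right clip. Origin at the tube's centre, y along the tube. The steel drain key in the other clip is a thin 12 mm square rod, 190 mm long, with an 80 mm cross bar at one end.
- rail_handle (a point): Top centre of the black grip pad (64 x 36 mm, 12 thick) at the free end of the rail clip's handle, 155 mm from its level hinge, which is 50 mm beyond the rail, 74 mm above the work surface. x points along the handle to the hinge, z out of the top face. Point's height: 166 mm when fully open (34 degrees), 80 mm when shut (level). A straight push down here stays on the handle.
- rail_clip (a joint): Handle angle, rad, of the clip holding the rail: 0 fully open, 0.6 level and snapped shut, at a hard stop; starts at 0 to 0.12. Light up to 0.39, then up to about 15 N at the pad against the spring catch. Let go before about 0.5 it stays open or springs back; beyond that the catch pulls it to 0.6 and keeps it shut. Its white rack (235 x 100 mm) is screwed down.
- key_clip (a joint): Same angle of the other clip, which holds the drain key and is to stay open: 0 fully open, 0.6 shut. It starts between 0 and 0.12. It stands about 0.28 to 0.5 m to the left or right of the rail's clip.

How it is judged (in metres and radians):
At the end, for the whole second after the job is handed in: The clip holding the rail is snapped shut (handle angle above 0.55 rad) and still, the rail lies at rest within 15 mm of where it was, in its clip, and the clip with the drain key is still open (below 0.25 rad) (value of joint rail_clip above 0.55 rad and velocity of joint rail_clip below 0.05 rad/s and value of joint key_clip below 0.25 rad and distance of rail from where it was at the start of the episode below 0.015 m and linear speed of rail below 0.02 m/s); the robot touches nothing.
It fails at once if the drain key's clip is pressed down (beyond 0.3 rad) (value of joint key_clip above 0.3 rad).
It also fails if it takes over 29 s, if anything falls off the work surface, if the arm or the gripper's body presses on something with over 40 N, if the wrist force passes 120 N, or if a joint passes its speed limit or range.

ROBOT

A 7-joint arm with a two-finger parallel gripper is mounted at the origin on the work surface. World frame = base frame: x ahead of the robot, y to its left, z up, the work surface at z = 0. Lengths are in mm, angles in rad, forces in N, time in s.
With the tool pointing down it reaches from about 400 to 875 mm from the base axis. Payload 4.4 kg.
Tool frame: the origin (TCP) lies on the centre line of the jaws, within the pads' length; the fingertips stand 19 mm ahead of it and the grasp point (between the pads) is the TCP; z points along the fingers, y is the line along which they close (so a half turn about z gives the same grasp; the last joint's range is limited). The gripper opens to 85 mm and grips with 20 to 120 N. Pads are 22 mm wide; open, the fingers measure 114 mm over their backs; the gripper's body (76 mm by 85 mm) begins 54 mm behind the grasp point. The pads swing forward as they close: fully open they stand 13 mm farther back than shut.
Start: joints at [1.129, 0.628, 0.038, 1.517, -0.027, 0.996, -0.02], TCP at [238.588, -604.643, 250.313] pointing down, gripper open.
Joint ranges: [-3.06, 3.06], [-0.37, 2.12], [-1.25, 1.32], [0.18, 2.47], [-1.1, 4.24], [0.23, 1.98], [-2.94, 2.94]. Speed limits (rad/s): [2.57, 2.57, 3.14, 3.14, 3.14, 3.14, 3.14].

INTERFACE

Orientations are given as [roll, pitch, yaw] about the fixed x, y, z axes, in that order (R = Rz(yaw) Ry(pitch) Rx(roll)).
In Python, from cell import ctrl, viewer, silhouettes gives the robot as it stands.
- The arm moves only by the shell command python3 -m creep 'ROWS'. ROWS is JSON, a list of rows, each an object with "jaw": the gripper command: -1 is shut, 1 is fully open, values between are in proportion; "xyz": the shift along the tool's x, y, z in mm, a list of three; "angular": the turn, a rotation vector about the tool's x, y, z in rad, a list of three. In form: [{"jaw": jaw, "xyz": [tx, ty, tz], "angular": [rx, ry, rz]}, ...]. A call has 1 to 12 rows; each row is the pose to reach, as a shift and turn from the pose commanded when the call began, along the tool's axes at that moment; what a row does not reach only later rows make up. A row lasts 1/8 s, in which the tool goes at most 62.5 mm and 10.7 degrees, less where a joint would pass 70% of its speed; a pose out of reach is approached as far as the arm can. A call with a gripper value outside its range is refused whole. The fingers move at their own pace and stop on an object; the grip force is fixed at half the most. Time passes only in rows, so rows that repeat a pose let the fingers close. It gives the time, the measured TCP pose, the force, the opening and the grip force at its end, in the units of the state.
- ctrl.read_state(): the state, without advancing time (a new reading comes with each control period).
- viewer.get_image(name): name is "side" or "top" or "wrist"; returns (picture, depth): 480x640x3 uint8, red, green, blue; 480x640 float32, mm along the optical axis (not along the pixel's ray), 0 where there is no reading.
- viewer.camera_model(name): a dict with "fx", "fy", "cx", "cy" (pixels), "dist" ([k1, k2, p1, p2, k3] as OpenCV has them; the pictures are not rectified), "T" (4x4, takes a point from camera to world coordinates). Camera axes: x right, y down, z forward; pixel columns grow to the right and rows downward; lengths in mm; the calibration is good to about 2 mm. A picture is of the moment at which its call begins: read the wrist's pose just before it. camera_model takes no time and is no camera call; for the wrist camera it gives the pose at the moment of the call.
- ctrl.finish_job(): hands the job in; it is judged then, once.
Trained networks look in the newest picture that a camera, given by its name, has taken for a name from the list of things; names that differ only in an ending like _2 or _b are one class to them, and where a whole thing is asked for, a point or a joint stands for the part that bears it (a point fixed in the world has none). Each returns a list of dicts, best first, with "score" (0 to 1); they miss things now and then, are a little off and sometimes report something else, mostly with a low value. They report only what shows in the picture. A call takes as long as a camera call.
- silhouettes(camera, target): "pixels" (480x640 bool, what is visible of it) and "xy" ([column, row] in pixels, amid what is visible of it).
The state is a dict: "clock": time; "qpos": joint angles; "qd": joint speeds; "tau": joint torques, N m; "eef_pos": TCP position; "tool_rot": TCP orientation; "force": force on the tool from outside, world axes, zero at the start; "torque": the same for the moment, N m; "width": finger opening in mm; "gripper_force": force on a finger pad.
Only numpy, scipy, OpenCV 4.12 (cv2) and the standard library are available. Lean on these libraries where they do the work, as an engineer would, in place of code of your own. Each camera call takes 0.05 s, during which the arm holds its last target. There are 200 camera calls.

## Working session

There is one attempt and no reset: what is moved stays moved. The work goes in short steps, Python scripts to look and compute and a shell command to move; the robot and the scene stay as the last step left them, time stands still between calls to the robot, and variables do not carry over. Pictures are saved under pics/ and viewed, at most 10 in all, crops included, and the job is handed in when it is done.

```bash
mkdir -p pics
cat > h.py <<'E'
import numpy as np, cv2
from cell import ctrl, viewer, silhouettes
def world(cam, px, d):
    m=viewer.camera_model(cam); K=np.array([[m['fx'],0,m['cx']],[0,m['fy'],m['cy']],[0,0,1.]])
    u=cv2.undistortPoints(np.array(px,float).reshape(-1,1,2),K,np.array(m['dist'],float)).reshape(-1,2)
    d=np.asarray(d,float).reshape(-1,1)
    p=np.hstack([u*d,d]); T=np.array(m['T']); return p@T[:3,:3].T+T[:3,3]
def cloud(cam,mask,dep):
    r,c=np.nonzero(mask&(dep>0)); return world(cam,np.stack([c,r],1),dep[r,c])
E
python3 - <<'E'
from h import *
s=ctrl.read_state(); print(s['clock'],s['eef_pos'],s['tool_rot'],s['width'])
for cam in ['top','side']:
    im,d=viewer.get_image(cam); cv2.imwrite(f'pics/{cam}1.png',im[:,:,::-1])
    for n in ['rail','rail_handle','rail_clip','key_clip']:
        for o in silhouettes(cam,n):
            P=cloud(cam,o['pixels'],d); 
            print(cam,n,round(o['score'],2),np.round(o['xy']),o['pixels'].sum(), np.round(np.median(P,0)) if len(P) else '', np.round(np.percentile(P,[3,97],axis=0)).tolist() if len(P) else '')
E
```

```text
0.0 [ 238.36283179 -604.05820727  249.36128274] [-3.13962930e+00  9.96810629e-06  3.75826262e-01] 85.14589355120536
top rail 0.83 [425. 234.] 1290 [ 668. -179.   59.] [[654.0, -279.0, 50.0], [685.0, -108.0, 64.0]]
top rail_handle 0.96 [453. 244.] 1819 [ 633. -204.  139.] [[570.0, -224.0, 81.0], [724.0, -189.0, 181.0]]
top rail_clip 0.87 [456. 244.] 1913 [ 633. -203.  139.] [[570.0, -225.0, 81.0], [724.0, -189.0, 181.0]]
top key_clip 0.8 [222. 269.] 2084 [602. 145. 138.] [[539.0, 127.0, 77.0], [694.0, 169.0, 179.0]]
side rail 0.65 [359. 388.] 1282 [ 671. -232.   61.] [[654.0, -286.0, 40.0], [688.0, -113.0, 65.0]]
side rail_handle 0.79 [332. 352.] 1964 [ 635. -213.  139.] [[569.0, -230.0, 84.0], [722.0, -194.0, 183.0]]
side rail_clip 0.7 [335. 349.] 2004 [ 635. -213.  138.] [[569.0, -230.0, 85.0], [720.0, -194.0, 183.0]]
side key_clip 0.62 [276. 212.] 1224 [610. 137. 129.] [[540.0, 125.0, 83.0], [691.0, 164.0, 179.0]]
```

View pics/top1.png

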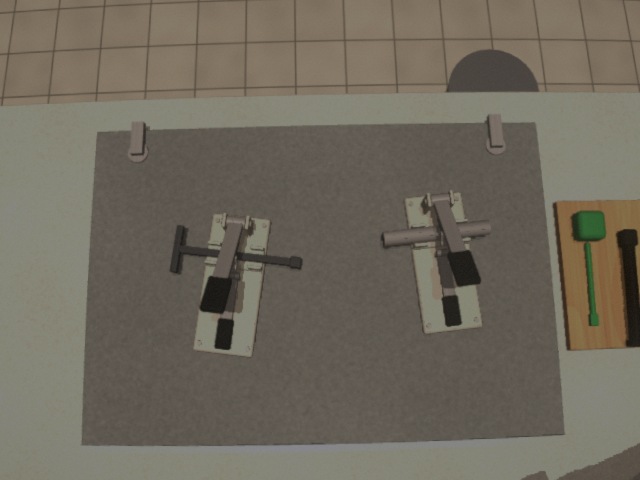

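View pics/side1.png

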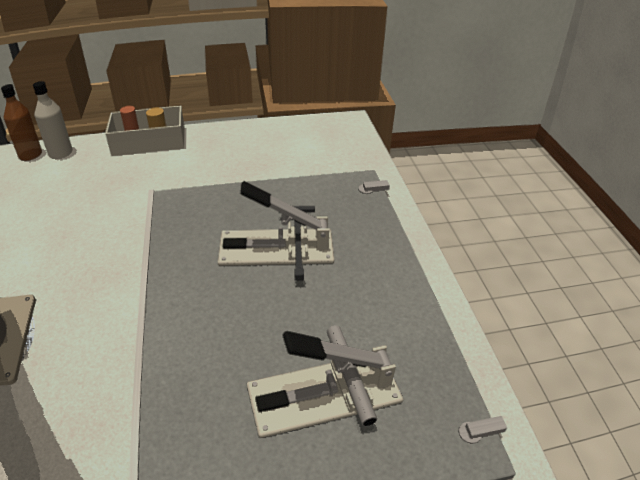

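Run:
```python
from h import *
for cam in ['top','side']:
    im,d=viewer.get_image(cam)
    o=silhouettes(cam,'rail_handle')[0]; P=cloud(cam,o['pixels'],d)
    o2=silhouettes(cam,'rail')[0]; R=cloud(cam,o2['pixels'],d)
    # handle direction from top-view PCA, profile along it
    for nm,Q in (('handle',P),('rail',R)):
        c=np.median(Q,0); vx,vy,_,_=cv2.fitLine(Q[:,:2].astype(np.float32),cv2.DIST_HUBER,0,.01,.01).ravel()
        v=np.array([vx,vy]); v*= np.sign(v[np.argmax(abs(v))]); print(cam,nm,np.round(v,3),np.degrees(np.arctan2(v[1],v[0])).round(1))
        t=(Q[:,:2]-c[:2])@v; w=(Q[:,:2]-c[:2])@[-v[1],v[0]]
        for a in range(-110,130,20):
            k=(t>=a)&(t<a+20)
            if k.sum()>4: print(a,k.sum(),np.round(np.median(Q[k],0)),'w',np.round(np.percentile(w[k],[5,95])),'z',np.round(np.percentile(Q[k,2],[5,95])))
```

```text
top handle [0.996 0.094] 5.4
-70 318 [ 575. -211.  178.] w [-17.  14.] z [172. 182.]
-50 298 [ 595. -208.  165.] w [-17.  15.] z [158. 171.]
-30 276 [ 614. -207.  153.] w [-18.  14.] z [145. 158.]
-10 233 [ 637. -204.  137.] w [-13.  10.] z [ 99. 145.]
10 248 [ 654. -201.  122.] w [-14.  12.] z [ 37. 131.]
30 197 [ 674. -200.  111.] w [-13.  10.] z [ 94. 118.]
50 170 [ 695. -199.   98.] w [-13.   9.] z [ 90. 104.]
70 199 [ 716. -198.   84.] w [-18.  11.] z [77. 91.]
90 46 [ 727. -198.   81.] w [-15.   9.] z [76. 82.]
top rail [-0.102  0.995] 95.8
-110 167 [ 676. -275.   59.] w [-11.  11.] z [47. 63.]
-90 167 [ 675. -255.   59.] w [-10.  11.] z [52. 63.]
-70 123 [ 674. -239.   59.] w [-10.  11.] z [52. 63.]
-30 112 [ 669. -192.   59.] w [-11.  11.] z [52. 64.]
-10 179 [ 667. -176.   59.] w [-11.  11.] z [50. 64.]
10 180 [ 664. -156.   59.] w [-11.  11.] z [51. 63.]
30 183 [ 662. -136.   60.] w [-11.  11.] z [50. 63.]
50 185 [ 660. -116.   59.] w [-11.  11.] z [46. 63.]
70 22 [ 661. -106.   55.] w [-9.  8.] z [42. 62.]
side handle [0.994 0.105] 6.0
-90 5 [ 566. -219.  176.] w [-4.  7.]
[... 311 characters left out ...]
  111.] w [-8. 14.] z [ 95. 119.]
50 181 [ 695. -208.   98.] w [-8. 14.] z [ 87. 106.]
70 176 [ 716. -203.   86.] w [-9. 16.] z [83. 93.]
90 34 [ 727. -199.   83.] w [-8. 16.] z [80. 85.]
side rail [-0.087  0.996] 95.0
-70 129 [ 678. -286.   56.] w [-13.   8.] z [44. 65.]
-50 208 [ 675. -272.   61.] w [-14.   9.] z [50. 64.]
-30 216 [ 674. -252.   61.] w [-24.   8.] z [29. 65.]
-10 196 [ 671. -232.   61.] w [-14.   8.] z [50. 65.]
10 172 [ 670. -213.   62.] w [-13.   8.] z [55. 65.]
30 86 [ 670. -198.   63.] w [-13.  14.] z [ 58. 128.]
70 27 [ 670. -145.   63.] w [-12.   0.] z [59. 65.]
90 131 [ 662. -132.   62.] w [-12.   9.] z [56. 65.]
110 120 [ 660. -115.   62.] w [-12.   9.] z [53. 65.]
```

Both pictures agree. The rail clip is the right one (top view: rail at [437,233], pad at [464,268]). The key clip is the left one, about 0.35 m away. The pad centre is at about (594, -210, 166) and the handle yaw is about 0.096 rad. I'll press at about (585, -211) with the fingers shut.

```bash
python3 -m creep '[{"jaw":-1,"xyz":[467,-238,0],"angular":[0,0,0.28]},{"jaw":-1,"xyz":[467,-238,0],"angular":[0,0,0.28]},{"jaw":-1,"xyz":[467,-238,0],"angular":[0,0,0.28]},{"jaw":-1,"xyz":[467,-238,0],"angular":[0,0,0.28]},{"jaw":-1,"xyz":[467,-238,0],"angular":[0,0,0.28]},{"jaw":-1,"xyz":[467,-238,0],"angular":[0,0,0.28]},{"jaw":-1,"xyz":[467,-238,0],"angular":[0,0,0.28]},{"jaw":-1,"xyz":[467,-238,0],"angular":[0,0,0.28]},{"jaw":-1,"xyz":[467,-238,0],"angular":[0,0,0.28]},{"jaw":-1,"xyz":[467,-238,0],"angular":[0,0,0.28]},{"jaw":-1,"xyz":[467,-238,0],"angular":[0,0,0.28]},{"jaw":-1,"xyz":[467,-238,0],"angular":[0,0,0.28]}]'
python3 - <<'E'
from h import *
s=ctrl.read_state(); print(s['clock'],s['eef_pos'],s['tool_rot'],s['width'],s['force'])
im,d=viewer.get_image('side'); cv2.imwrite('pics/side2.png',im[:,:,::-1])
E
```

```text
clock: 2.3
eef_pos: [584.3, -214.3, 250.5]
tool_rot: [3.141, 0.001, 0.092]
force: [-0.1, -0.6, 0.1]
width: 0.0
gripper_force: 0.0
2.3 [ 584.30250863 -214.25697822  250.48283163] [3.14057744e+00 7.22054736e-04 9.21913918e-02] 0.03725796793885351 [-0.14156857 -0.56558541  0.12662635]
```

View pics/side2.png

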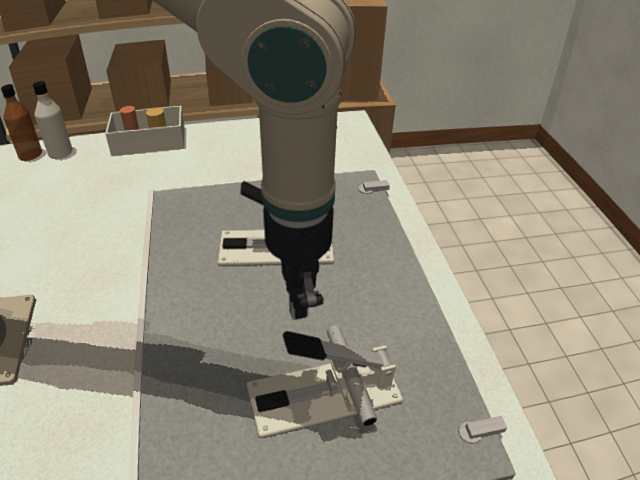

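The shut fingers hang over the black pad (tips at [299,315]) and the key clip is well clear. Next I press down.

```bash
python3 -m creep '[{"jaw":-1,"xyz":[0,-3,25],"angular":[0,0,0]},{"jaw":-1,"xyz":[0,-3,45],"angular":[0,0,0]},{"jaw":-1,"xyz":[0,-3,55],"angular":[0,0,0]},{"jaw":-1,"xyz":[0,-3,65],"angular":[0,0,0]},{"jaw":-1,"xyz":[0,-3,75],"angular":[0,0,0]},{"jaw":-1,"xyz":[0,-3,85],"angular":[0,0,0]},{"jaw":-1,"xyz":[0,-3,95],"angular":[0,0,0]},{"jaw":-1,"xyz":[0,-3,105],"angular":[0,0,0]},{"jaw":-1,"xyz":[0,-3,105],"angular":[0,0,0]}]'
```

```text
clock: 3.48
eef_pos: [585.0, -208.6, 144.3]
tool_rot: [-3.141, 0.001, 0.096]
force: [0.4, -0.3, 1.2]
width: -0.4
gripper_force: 0.2
```

```bash
python3 -m creep '[{"jaw":-1,"xyz":[0,1,10],"angular":[0,0,0]},{"jaw":-1,"xyz":[0,1,18],"angular":[0,0,0]},{"jaw":-1,"xyz":[0,1,26],"angular":[0,0,0]},{"jaw":-1,"xyz":[0,1,34],"angular":[0,0,0]},{"jaw":-1,"xyz":[0,1,40],"angular":[0,0,0]},{"jaw":-1,"xyz":[0,1,44],"angular":[0,0,0]},{"jaw":-1,"xyz":[0,1,44],"angular":[0,0,0]}]'
python3 - <<'E'
from h import *
im,d=viewer.get_image('side'); cv2.imwrite('pics/side3.png',im[200:,150:500,::-1])
E
```

```text
clock: 4.35
eef_pos: [585.4, -209.7, 100.8]
tool_rot: [-3.141, 0.001, 0.096]
force: [0.2, 0.7, -0.2]
width: 0.3
gripper_force: 0.0
```

View pics/side3.png

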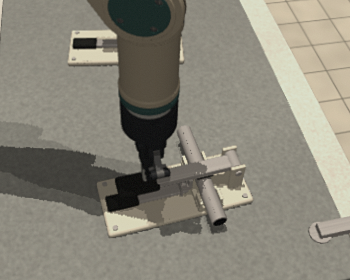

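The handle looks level over the rail (pad at crop [137,187]), and the force is now near zero, so the catch has probably pulled it in. I'll retreat upward and check.

```bash
python3 -m creep '[{"jaw":-1,"xyz":[0,0,-25],"angular":[0,0,0]},{"jaw":-1,"xyz":[0,0,-75],"angular":[0,0,0]},{"jaw":-1,"xyz":[0,0,-130],"angular":[0,0,0]},{"jaw":-1,"xyz":[-60,60,-150],"angular":[0,0,0]},{"jaw":-1,"xyz":[-110,120,-150],"angular":[0,0,0]},{"jaw":-1,"xyz":[-110,170,-150],"angular":[0,0,0]},{"jaw":-1,"xyz":[-110,170,-150],"angular":[0,0,0]},{"jaw":-1,"xyz":[-110,170,-150],"angular":[0,0,0]}]'
python3 - <<'E'
from h import *
for cam in ['top','side']:
    im,d=viewer.get_image(cam); cv2.imwrite(f'pics/{cam}4.png',im[:,:,::-1])
    for n in ['rail','rail_handle','key_clip']:
        for o in silhouettes(cam,n)[:1]:
            P=cloud(cam,o['pixels'],d)
            print(cam,n,round(o['score'],2),np.round(o['xy']),np.round(np.median(P,0)),np.round(np.percentile(P,[3,97],axis=0)).tolist())
E
```

```text
clock: 5.4
eef_pos: [491.5, -391.1, 251.3]
tool_rot: [3.141, -0.0, 0.093]
force: [0.8, 0.1, 0.1]
width: 0.1
gripper_force: 0.0
top rail 0.62 [427. 233.] [ 669. -179.   59.] [[654.0, -280.0, 48.0], [686.0, -108.0, 64.0]]
top rail_handle 0.87 [446. 262.] [ 621. -206.   78.] [[540.0, -227.0, 70.0], [723.0, -189.0, 83.0]]
top key_clip 0.86 [221. 269.] [602. 145. 139.] [[539.0, 127.0, 80.0], [694.0, 169.0, 179.0]]
side rail 0.87 [356. 383.] [ 669. -225.   61.] [[653.0, -286.0, 38.0], [687.0, -110.0, 65.0]]
side rail_handle 0.57 [321. 373.] [ 621. -212.   81.] [[544.0, -232.0, 64.0], [719.0, -192.0, 84.0]]
side key_clip 0.9 [288. 217.] [631. 135. 107.] [[578.0, 123.0, 19.0], [693.0, 257.0, 151.0]]
```

View pics/side4.png

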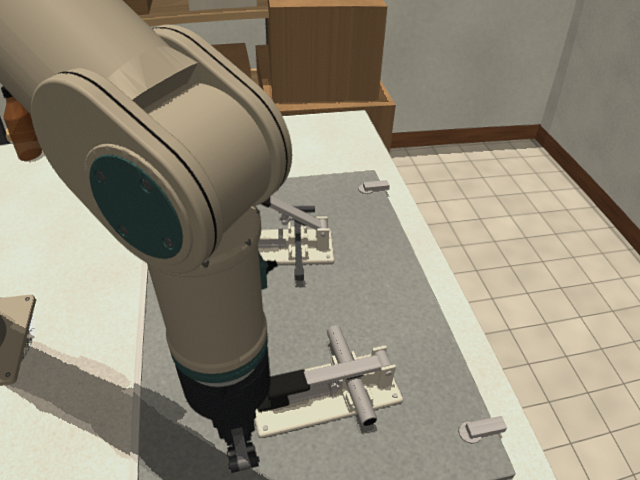

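The released handle is level at z of about 80, from pad [288,384] to hinge [385,358]. The rail hasn't moved, the key clip is still open and the arm is clear.

```bash
python3 -c "
from cell import ctrl
print(ctrl.finish_job())"
```

```text
the job is handed in; nothing more can be done
None
```

The rail clip is snapped shut with its handle level, the rail is still in place, the drain-key clip is still open, and the job was handed in with the arm clear at about 5.5 s; it returned no verdict.

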